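Set the model ramp's ratchet prop to its fourth notch and lock it

ROBOT

A 6-joint arm with a two-finger parallel gripper is mounted at the origin on the work surface. World frame = base frame: x ahead of the robot, y to its left, z up, the work surface at z = 0. Lengths are in m, angles in degrees, forces in N, time in s.
With the tool pointing down it reaches from about 0.225 to 0.875 m from the base axis. Payload 3.4 kg.
Tool frame: the origin (TCP) lies at the centre of the arm's flange, where the gripper is bolted on; the fingertips stand 173 mm ahead of it and the grasp point (between the pads) lies 155 mm ahead of it; z points along the fingers, y is the line along which they close (so a half turn about z gives the same grasp; the last joint's range is limited). The gripper opens to 85 mm and grips with 20 to 120 N. Pads are 22 mm wide; open, the fingers measure 114 mm over their backs; the gripper's body (76 mm by 85 mm) begins 54 mm behind the grasp point. The pads swing forward as they close: fully open they stand 13 mm farther back than shut.
Start: joints at [65.26, 15.808, 86.224, -0, 77.962, -6.933], TCP at [0.176, 0.547, 0.405] pointing down, gripper open.
Joint ranges: [-165.64, 165.64], [-43.16, 119.46], [12.63, 154.43], [-67.54, 247.53], [6.08, 155.33], [-154.97, 154.97]. Speed limits (degrees/s): [147.25, 147.25, 180, 180, 180, 180].

INTERFACE

Orientations are given as [roll, pitch, yaw] about the fixed x, y, z axes, in that order (R = Rz(yaw) Ry(pitch) Rx(roll)).
In Python, from rig import status, imaging, sign_off gives the robot as it stands.
- The arm moves only by the shell command python3 -m crank 'ROWS' [FORCE]. ROWS is JSON, a list of rows, each a list of 3 entries, a list of its own where there are three numbers: the closure, from -1 (fully open) to 1 (shut), so that 0 is half open, then the shift along the tool's x, y, z in cm, then the turn, a rotation vector about the tool's x, y, z in rad. In form: [[jaw, [x, y, z], [ax, ay, az]], ...]. A call has 1 to 5 rows; each row is the pose to reach, as a shift and turn from the pose commanded when the call began, along the tool's axes at that moment; what a row does not reach only later rows make up. A row lasts 1/12 s, in which the tool goes at most 41.7 mm and 7.16 degrees, less where a joint would pass 70% of its speed; a pose out of reach is approached as far as the arm can. A call with a gripper value outside its range is refused whole. The fingers move at their own pace and stop on an object; FORCE is the grip in N (left out, the last holds). Time passes only in rows, so rows that repeat a pose let the fingers close. It gives the time, the measured TCP pose, the force, the opening and the grip force at its end, in the units of the state.
- status.observe(): the state, without advancing time (a new reading comes with each control period).
- imaging.capture(name): name is "scene" or "top"; returns a dict with "color" (400x640x3 uint8, blue, green, red), "range_z" (400x640 float32, m along the optical axis (not along the pixel's ray), 0 where there is no reading), "fov_y" (degrees; the focal length in pixels is half the picture's height over the tangent of half this angle, whatever the lens; pixels are square), "cx", "cy" (the principal point, pixels), "k1" (the pictures are not rectified: a ray, as slopes to the right and down, at radius r is drawn at 1 + k1 r^2 times it, then the intrinsics apply), "view" (4x4, takes a point from world to camera coordinates). Camera axes: x right, y down, z forward; pixel columns grow to the right and rows downward; lengths in m; the calibration is good to about 2 mm. A picture is of the moment at which its call begins.
- sign_off(): hands the job in; it is judged then, once.
The state is a dict: "t": time; "joint_pos": joint angles; "dq": joint speeds; "joint_torque": joint torques, N m; "tool_pos": TCP position; "tool_rot": TCP orientation; "force": force on the tool from outside, world axes, zero at the start; "ft_torque": the same for the moment, N m; "gripper_width": finger opening in m; "grip_force": force on a finger pad.
Only numpy, scipy, OpenCV 4.12 (cv2) and the standard library are available. Lean on these libraries where they do the work, as an engineer would, in place of code of your own. Each camera call takes 0.05 s, during which the arm holds its last target. There are 200 camera calls.

TASK

Raise the column of the ratchet prop under the model ramp from fully down to its fourth click and no further, let it down gently until the pawl carries it, without dropping it or ramming it on to the pawl, and let go. Then slide the lock bolt fully home under the pawl's tail. Leave everything else on the bench where it is.

Things in the scene. Friction and masses are not known exactly. Their poses are not given: they have to be found in the camera images.
- stand: Ratchet prop's frame, fixed at a new place and yaw each time: aluminium base plate 130 x 360 x 10 mm, dark upright guide 32 x 29 mm (top 100 mm above the table), and at the -y end a 90 mm post with a grey model ramp hinged to it. Origin on the table under the column's axis; z up, +y away from the ramp, +x to the pawl's side.
- column (a joint): Height of the steel ratchet column over fully down (m), 0 to 0.080; starts at 0. Its teeth push a spring pawl aside; it clicks in under each tooth passed and holds the column up. First click 15 to 29 mm up (toothed strip clamped differently each time), then evenly, over 10 mm apart. Lifting takes 3 to 6 N, and 4 to 6 N more over the last 8 mm or so before each click, gone within 2 mm at the click.
- column_head (a point): Centre of the top of the column's aluminium head, a block 24 x 24 mm, 45 mm tall, its top 150 mm above the table when down; axes as the stand's. Pinch it from above by its -x and +x faces: on the -y side an arm leaves it 38 mm below this point and the ramp's end, riding on the arm, reaches to 25 mm from the axis.
- pawl_block: Dark block on the +x side of the guide, carrying the pawl (steel lever) and the lock bolt; fixed to the frame. Origin and axes are the stand's. After a click the column can be let down a few mm until the pawl carries it; let go early, it drops. The light pawl must not be loaded over 25 N.
- lock (a joint): Travel of the steel lock bolt (m): 0 = fully out, 0.022 = fully home under the pawl's tail, against its stop; starts within 4 mm of out. It slides in the stand's -y direction against about 2.5 N of friction and stays where left. It goes in only while the pawl is fully in a notch.
- lock_knob (a point): Centre of the top of the lock bolt's upright round steel knob, 16 mm in diameter, 50 mm tall, its top 80 mm above the table; 60 mm in +x and 88 mm in +y of the column's axis when fully out; axes as the stand's. Moves with the bolt.
- paint_jar: Small paint jar, 36 mm in diameter, 45 mm tall; bystander. Origin at its underside.
- hull_part: Grey resin hull part, 40 x 110 x 40 mm; bystander. Origin at its underside.
- axle_bracket: Small grey resin bracket, 45 x 36 x 32 mm, lying on the prop's base plate under the ramp; bystander. Origin at its underside.
- window_frame: Grey resin frame with two openings, 50 x 110 x 14 mm; bystander. Origin at its underside.
- parts_plate: White plate of small parts, 45 x 90 x 9 mm; bystander. Origin at its underside.
- screwdriver: Screwdriver lying flat; bystander. Origin at its middle, underside.
- glue_bottle: White glue bottle, 40 mm in diameter, 85 mm tall; bystander. Origin at its underside.

How it is judged:
By the outcome, as a careful person would: the job done as asked, in the order asked, and still so for the second after the job is handed in, with the robot touching nothing.
It also fails if it takes over 69 s, if anything falls off the work surface, if the arm or the gripper's body presses on something with over 40 N, if the wrist force passes 120 N, or if a joint passes its speed limit or range.

## Working session

There is one attempt and no reset: what is moved stays moved. The work goes in short steps, Python scripts to look and compute and a shell command to move; the robot and the scene stay as the last step left them, time stands still between calls to the robot, and variables do not carry over. Pictures are saved under pics/ and viewed, at most 10 in all, crops included, and the job is handed in when it is done.

```bash
mkdir -p pics; ls; python3 - <<'E'
from rig import status, imaging
import cv2,numpy as np
for n in("scene","top"):
    d=imaging.capture(n); cv2.imwrite(f"pics/{n}0.png",d["color"]); np.savez(f"{n}0.npz",**d)
    print(n,d["fov_y"],d["cx"],d["cy"],d["k1"],d["view"].round(3).tolist())
print(status.observe())
E
```

```text
pics
scene 57.47558970162978 322.12466282129753 203.26534367930856 -0.0071501248144308005 [[-0.402, 0.916, 0.018, 0.251], [0.721, 0.328, -0.611, -0.316], [-0.565, -0.232, -0.792, 1.402], [0.0, 0.0, 0.0, 1.0]]
top 44.4073899590411 316.1128140743875 206.5525106030908 -0.10236141194508598 [[0.006, -1.0, -0.008, 0.004], [-0.983, -0.004, -0.182, 0.574], [0.182, 0.009, -0.983, 1.316], [0.0, 0.0, 0.0, 1.0]]
{'t': 0.1, 'joint_pos': array([ 6.52590890e+01,  1.58427023e+01,  8.62875127e+01, -7.66024578e-04,
        7.79649103e+01, -6.93322118e+00]), 'dq': array([-0.06648419, -0.07822833, -0.17493728, -0.08393413,  0.11513273,
       -0.02431868]), 'joint_torque': array([ 4.72545671e-04, -4.17700982e+01, -2.46402347e+01, -4.63307842e-04,
        5.79958330e-03,  5.85582015e-06]), 'tool_pos': array([0.17577545, 0.54726373, 0.40394206]), 'tool_rot': array([-1.79905480e+02, -1.07393560e-02,  1.62192462e+02]), 'force': array([-0.13885955,  1.23626049, -1.26456234]), 'ft_torque': array([ 0.04710975,  0.01305547, -0.00139109]), 'grip_force': 0.0, 'gripper_width': 0.08533004104861414}
```

View pics/top0.png

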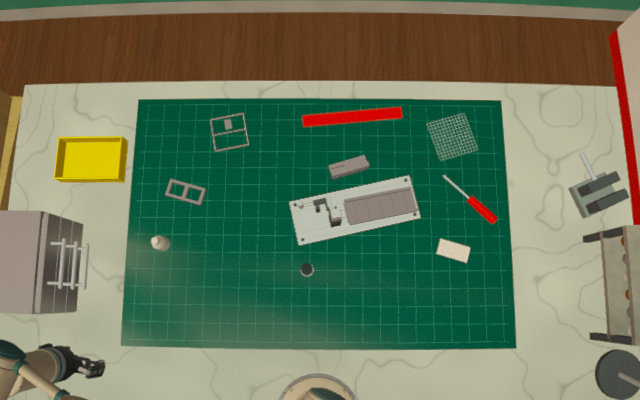

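View pics/scene0.png

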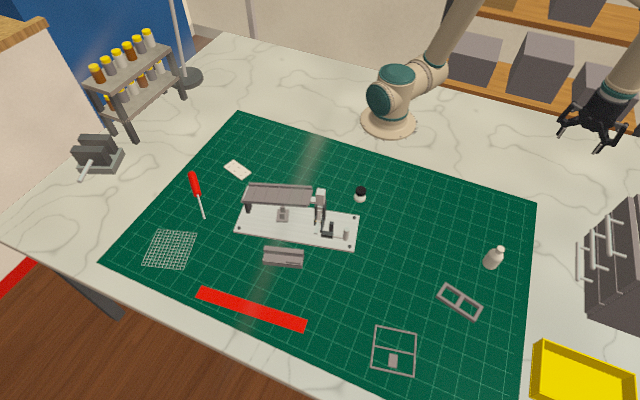

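The top view shows the stand at about (290-420, 177-245), with the ramp to the right, the column and pawl at about (320-340, 205-215), and the knob near (302,203). I'll use depth to get the positions.

```bash
cat > h.py <<'E'
import numpy as np,cv2
def cloud(d):
    h,w=d["range_z"].shape; f=h/2/np.tan(np.radians(float(d["fov_y"]))/2)
    u,v=np.meshgrid(np.arange(w),np.arange(h))
    K=np.array([[f,0,float(d["cx"])],[0,f,float(d["cy"])],[0,0,1]])
    p=cv2.undistortPoints(np.stack([u,v],-1).reshape(-1,1,2).astype(float),K,np.array([float(d["k1"]),0,0,0])).reshape(h,w,2)
    z=d["range_z"]; P=np.stack([p[...,0]*z,p[...,1]*z,z],-1)
    V=d["view"]; W=(P-V[:3,3])@V[:3,:3]; W[z==0]=np.nan; return W
E
python3 - <<'E'
import numpy as np,cv2
from h import *
for n,(a,b,c,e) in {"top":(280,430,165,255),"scene":(225,370,170,260)}.items():
    d=np.load(n+"0.npz"); W=cloud(d); S=W[c:e,a:b].reshape(-1,3); S=S[~np.isnan(S[:,0])]
    print(n,"table z",np.nanmedian(W[c:e,a:b][:3,:,2]))
    col=d["color"][c:e,a:b]
    g=(W[c:e,a:b,2]>0.006)&(W[c:e,a:b,2]<.014)&(col.min(2)>120)
    print(" plate",g.sum(), cv2.minAreaRect(W[c:e,a:b][g][:,:2].astype(np.float32)))
    for lo,hi in((.14,.16),(.115,.14),(.09,.11),(.07,.09)):
        m=(S[:,2]>lo)&(S[:,2]<hi);Q=S[m]
        if len(Q): print(lo,len(Q),Q.mean(0).round(4),Q.min(0).round(3),Q.max(0).round(3))
    cv2.imwrite(f"pics/{n}c.png",cv2.resize(d["color"][c:e,a:b],None,fx=5,fy=5,interpolation=cv2.INTER_CUBIC))
E
```

```text
top table z 0.002181562448556443
 plate 2521 ((0.6042692065238953, -0.0961192399263382), (0.1920281946659088, 0.3582759499549866), 13.023818016052246)
0.14 90 [ 0.5397 -0.0455  0.1486] [ 0.526 -0.059  0.141] [ 0.552 -0.033  0.158]
0.115 383 [ 0.5518 -0.1004  0.1195] [ 0.514 -0.185  0.115] [ 0.6   -0.033  0.139]
0.09 1146 [ 0.5734 -0.1855  0.101 ] [ 0.52  -0.268  0.09 ] [ 0.623 -0.028  0.11 ]
0.07 144 [ 0.581  -0.1655  0.0848] [ 0.522 -0.27   0.07 ] [0.618 0.057 0.09 ]
scene table z -0.0008214799979910108
 plate 3099 ((0.538912296295166, -0.1515703946352005), (0.23376433551311493, 0.4469101130962372), 10.313737869262695)
0.14 77 [ 0.5426 -0.0432  0.1469] [ 0.526 -0.056  0.141] [ 0.555 -0.031  0.152]
0.115 280 [ 0.5537 -0.0857  0.1204] [ 0.516 -0.152  0.115] [ 0.598 -0.031  0.139]
0.09 936 [ 0.5716 -0.1776  0.1008] [ 0.52  -0.268  0.09 ] [ 0.624 -0.028  0.11 ]
0.07 186 [ 0.5743 -0.1294  0.0833] [ 0.523 -0.271  0.07 ] [0.624 0.06  0.09 ]
```

View pics/topc.png

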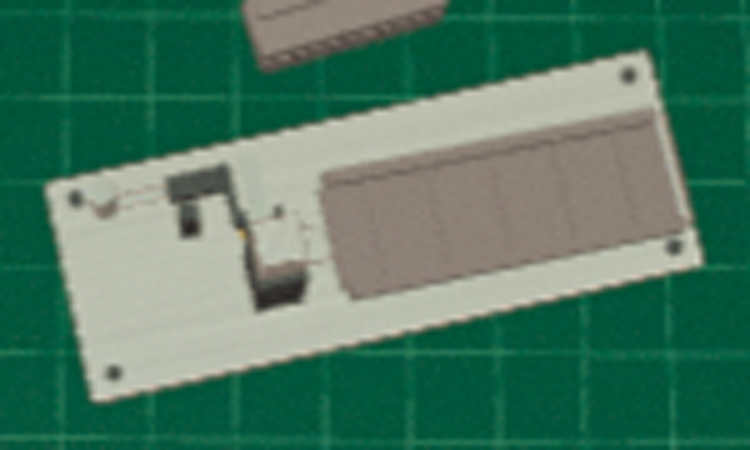

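View pics/scenec.png

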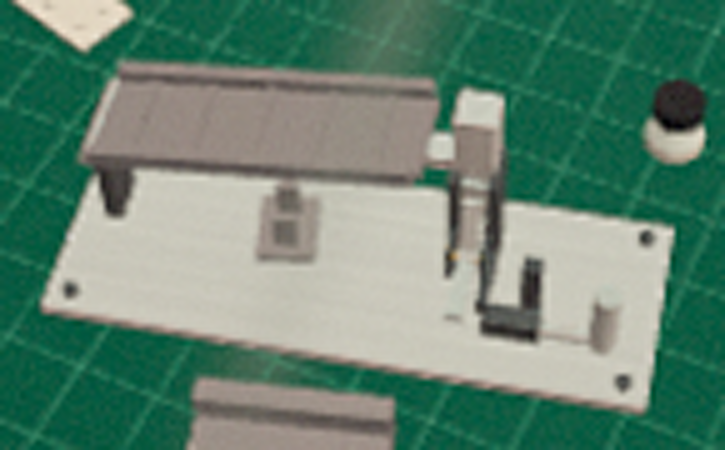

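The top crop shows the head top at (280,242), the knob at (103,195) and the plate corners at (45,183), (648,50), (705,265) and (92,402). In the scene crop the ramp end sits just left of the head and the knob stands at (605,320).

```bash
python3 - <<'E'
import numpy as np,cv2
from h import *
d=np.load("top0.npz"); 
def onz(d,uv,z):
    f=200/np.tan(np.radians(float(d["fov_y"]))/2)
    K=np.array([[f,0,float(d["cx"])],[0,f,float(d["cy"])],[0,0,1]])
    p=cv2.undistortPoints(np.array(uv,float).reshape(-1,1,2),K,np.array([float(d["k1"]),0,0,0])).reshape(-1,2)
    V=d["view"];C=-V[:3,:3].T@V[:3,3]; r=np.c_[p,np.ones(len(p))]@V[:3,:3]
    return C+r*((z-C[2])/r[:,2])[:,None]
o=np.array([280,165])-0.4
c=onz(d,np.array([(45,183),(648,50),(705,265),(92,402)])/5+o,.01)
r=cv2.minAreaRect(c[:,:2].astype(np.float32)); print(c.round(4),r)
v=(c[0]-c[1])+(c[3]-c[2]); yaw=np.degrees(np.arctan2(-v[0],v[1])); 
w=(c[0]-c[3])+(c[1]-c[2]); print("yaw long",yaw,"short",np.degrees(np.arctan2(w[1],w[0])))
print("head",onz(d,np.array([(280,242)])/5+o,.15))
print("knob",onz(d,np.array([(103,192)])/5+o,.08))
for n in("top","scene"):
    W=cloud(np.load(n+"0.npz")).reshape(-1,3)
    m=(abs(W[:,2]-.08)<.008)&(np.hypot(W[:,0]-.62,W[:,1]-.05)<.03); print(n,"knobcloud",m.sum(),W[m].mean(0))
for yw in (yaw,):
  a=np.radians(yw);R=np.array([[np.cos(a),-np.sin(a)],[np.sin(a),np.cos(a)]])
  for H in ((.541,-.0445),): print("pred knob",np.array(H)+R@[.06,.088],"jar etc")
E
```

```text
[[ 0.5971  0.087   0.01  ]
 [ 0.6779 -0.2644  0.01  ]
 [ 0.5506 -0.2936  0.01  ]
 [ 0.4703  0.0582  0.01  ]] ((0.573878824710846, -0.10314285755157471), (0.1305917650461197, 0.3609189987182617), 12.931927680969238)
yaw long 12.900583119256357 short 12.848712179405238
head [[ 0.53906267 -0.04445685  0.15      ]]
knob [[0.57849672 0.05036905 0.08      ]]
top knobcloud 0 [nan nan nan]
scene knobcloud 0 [nan nan nan]
pred knob [0.57983865 0.05467439] jar etc<stdin>:19: RuntimeWarning: Mean of empty slice.
  ret = um.true_divide(
```

```bash
python3 -m crank '[[-1,[-13.2,-11.3,0.8],[0,0,0]],[-1,[-13.2,-11.3,0.8],[0,0,0]],[-1,[-13.2,-11.3,0.8],[0,0,0]],[-1,[-13.2,-11.3,0.8],[0,0,0]],[-1,[-13.2,-11.3,0.8],[0,0,0]]]'
python3 -m crank '[[-1,[-13.2,-11.3,0.8],[0,0,0]],[-1,[-13.2,-11.3,0.8],[0,0,0]],[-1,[-13.2,-11.3,0.8],[0,0,0]],[-1,[-13.2,-11.3,0.8],[0,0,0]],[-1,[-13.2,-11.3,0.8],[0,0,0]]]'
python3 -m crank '[[-1,[-13.2,-11.3,0.8],[0,0,0]],[-1,[-13.2,-11.3,0.8],[0,0,0]],[-1,[-13.2,-11.3,0.8],[0,0,0]],[-1,[-13.2,-11.3,0.8],[0,0,0]],[-1,[-13.2,-11.3,0.8],[0,0,0]]]'
python3 -m crank '[[-1,[-13.2,-11.3,0.8],[0,0,0]],[-1,[-13.2,-11.3,0.8],[0,0,0]],[-1,[-13.2,-11.3,0.8],[0,0,0]],[-1,[-13.2,-11.3,0.8],[0,0,0]],[-1,[-13.2,-11.3,0.8],[0,0,0]]]'
python3 -m crank '[[-1,[0,0,0],[0,0,0.12]],[-1,[0,0,0],[0,0,0.24]],[-1,[0,0,0],[0,0,0.36]],[-1,[0,0,0],[0,0,0.48]],[-1,[0,0,0],[0,0,0.6]]]'
python3 -m crank '[[-1,[0,0,0],[0,0,0.12]],[-1,[0,0,0],[0,0,0.24]],[-1,[0,0,0],[0,0,0.36]],[-1,[0,0,0],[0,0,0.435]],[-1,[0,0,0],[0,0,0.435]]]'
python3 -m crank '[[-1,[0,0,0],[0,0,0]],[-1,[0,0,0],[0,0,0]]]'
python3 -c "
from rig import status as s;print(s.observe())"
```

```text
t: 0.52
tool_pos: [0.2686, 0.395, 0.396]
tool_rot: [-179.7, 0.1, 162.0]
force: [-0.3, -0.6, 0.1]
gripper_width: 0.0855
grip_force: 0.0
t: 0.93
tool_pos: [0.3603, 0.2477, 0.3883]
tool_rot: [-179.8, 0.1, 161.9]
force: [0.1, -0.2, 0.9]
gripper_width: 0.0858
grip_force: 0.0
t: 1.35
tool_pos: [0.4523, 0.0999, 0.3804]
tool_rot: [-179.9, 0.2, 161.9]
force: [0.2, 0.6, 0.4]
gripper_width: 0.0852
grip_force: 0.0
t: 1.77
tool_pos: [0.5438, -0.0483, 0.372]
tool_rot: [-179.9, 0.2, 162.0]
force: [-0.0, 0.7, 0.9]
gripper_width: 0.0855
grip_force: 0.0
t: 2.18
tool_pos: [0.5403, -0.0431, 0.3723]
tool_rot: [180.0, -0.1, 127.5]
force: [-0.6, -0.3, 0.3]
gripper_width: 0.0852
grip_force: 0.0
t: 2.6
tool_pos: [0.5403, -0.043, 0.3724]
tool_rot: [-180.0, -0.1, 102.9]
force: [0.5, -0.4, -0.3]
gripper_width: 0.0853
grip_force: 0.0
t: 2.77
tool_pos: [0.5403, -0.0436, 0.3726]
tool_rot: [-180.0, -0.0, 103.0]
force: [-0.8, -0.0, 0.7]
gripper_width: 0.0859
grip_force: 0.0
{'t': 2.7667, 'joint_pos': array([-1.19761668e+01,  1.41577541e+01,  9.32660891e+01,  2.41554627e-02,
        7.25999730e+01, -2.50052805e+01]), 'dq': array([-0.26297343,  0.01798363, -0.06740741, -0.19624932, -0.104051  ,
        0.38724649]), 'joint_torque': array([ 5.73354412e-02, -3.89517474e+01, -2.36350930e+01,  8.72495439e-03,
        5.66228380e-03,  4.51943652e-04]), 'tool_pos': array([ 0.54034727, -0.0435967 ,  0.37255162]), 'tool_rot': array([-1.79988157e+02, -3.09546588e-02,  1.03021882e+02]), 'force': array([-0.8231733 , -0.04844516,  0.66454137]), 'ft_torque': array([ 0.00957812, -0.06524899, -0.00064256]), 'grip_force': 0.0, 'gripper_width': 0.08585328643403048}
```

```bash
python3 -m crank '[[-1,[-0.05,0,2.5],[0,0,0]],[-1,[-0.05,0,5],[0,0,0]],[-0.5,[-0.05,0,6.5],[0,0,0]],[0,[-0.05,0,7.6],[0,0,0]],[0,[-0.05,0,8.4],[0,0,0]]]' 50
python3 -m crank '[[0,[0,0,0],[0,0,0]],[0,[0,0,0],[0,0,0]],[0,[0,0,0],[0,0,0]]]'
python3 -m crank '[[0.25,[0,0,0],[0,0,0]],[0.3,[0,0,0],[0,0,0]],[0.35,[0,0,0],[0,0,0]],[0.4,[0,0,0],[0,0,0]],[0.4,[0,0,0],[0,0,0]]]'
python3 -c "
from rig import status as s, imaging as i
import cv2
c=i.capture('top')['color'][165:255,280:430];d=i.capture('scene')['color'][130:260,225:385]
cv2.imwrite('pics/pre.png',cv2.hconcat([cv2.resize(c,None,fx=3,fy=3),cv2.resize(d,(332,270))]))"
```

```text
t: 3.18
tool_pos: [0.5401, -0.0445, 0.2873]
tool_rot: [-179.9, -0.1, 103.0]
force: [-0.8, -0.4, 0.7]
gripper_width: 0.0514
grip_force: 0.0
t: 3.43
tool_pos: [0.5409, -0.0449, 0.2895]
tool_rot: [179.9, 0.0, 102.9]
force: [0.4, 1.0, -0.6]
gripper_width: 0.0429
grip_force: 0.0
t: 3.85
tool_pos: [0.5405, -0.0448, 0.2889]
tool_rot: [180.0, 0.0, 102.9]
force: [0.7, 0.3, -0.6]
gripper_width: 0.0258
grip_force: 0.0
```

View pics/pre.png

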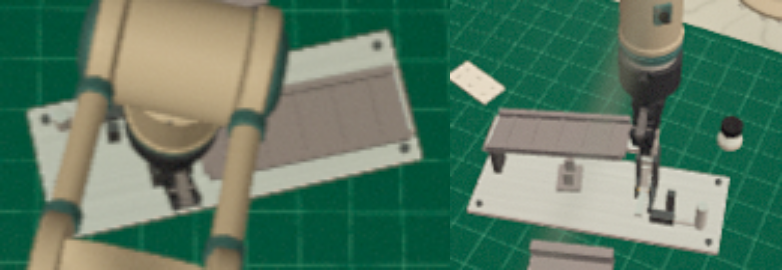

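The fingers straddle the head at 25.8 mm with no contact force, so the grasp is centred. Now I'll grip and start lifting.

```bash
python3 -m crank '[[1,[0,0,0],[0,0,0]],[1,[0,0,0],[0,0,0]],[1,[0,0,0],[0,0,0]],[1,[0,0,0],[0,0,0]],[1,[0,0,0],[0,0,0]]]' 60
python3 -m crank '[[1,[0,0,-0.1],[0,0,0]],[1,[0,0,-0.2],[0,0,0]],[1,[0,0,-0.2],[0,0,0]]]'
python3 -m crank '[[1,[0,0,-0.1],[0,0,0]],[1,[0,0,-0.2],[0,0,0]],[1,[0,0,-0.2],[0,0,0]]]'
```

```text
t: 4.37
tool_pos: [0.5401, -0.0449, 0.289]
tool_rot: [-180.0, 0.0, 102.9]
force: [-2.5, -0.7, 4.3]
gripper_width: 0.0229
grip_force: 60.3
t: 4.62
tool_pos: [0.5402, -0.0449, 0.2897]
tool_rot: [-179.9, -0.0, 102.9]
force: [-1.0, -1.2, -5.9]
gripper_width: 0.0229
grip_force: 59.0
t: 4.87
tool_pos: [0.5402, -0.0449, 0.2923]
tool_rot: [-179.9, -0.0, 102.9]
force: [-1.6, -2.2, -5.4]
gripper_width: 0.0229
grip_force: 59.1
```

```bash
{
python3 -m crank '[[1,[0,0,-0.1],[0,0,0]],[1,[0,0,-0.2],[0,0,0]],[1,[0,0,-0.3],[0,0,0]],[1,[0,0,-0.4],[0,0,0]]]'
python3 -m crank '[[1,[0,0,-0.1],[0,0,0]],[1,[0,0,-0.2],[0,0,0]],[1,[0,0,-0.3],[0,0,0]],[1,[0,0,-0.4],[0,0,0]]]'
python3 -m crank '[[1,[0,0,-0.1],[0,0,0]],[1,[0,0,-0.1],[0,0,0]]]'
python3 -m crank '[[1,[0,0,-0.1],[0,0,0]],[1,[0,0,-0.1],[0,0,0]]]'
python3 -m crank '[[1,[0,0,-0.1],[0,0,0]],[1,[0,0,-0.1],[0,0,0]]]'
python3 -m crank '[[1,[0,0,-0.1],[0,0,0]],[1,[0,0,-0.1],[0,0,0]]]'
python3 -m crank '[[1,[0,0,-0.1],[0,0,0]],[1,[0,0,-0.1],[0,0,0]]]'
python3 -m crank '[[1,[0,0,-0.1],[0,0,0]],[1,[0,0,-0.1],[0,0,0]]]'
python3 -m crank '[[1,[0,0,-0.1],[0,0,0]],[1,[0,0,-0.1],[0,0,0]]]'
python3 -m crank '[[1,[0,0,-0.1],[0,0,0]],[1,[0,0,-0.1],[0,0,0]]]'
python3 -m crank '[[1,[0,0,-0.1],[0,0,0]],[1,[0,0,-0.1],[0,0,0]]]'
python3 -m crank '[[1,[0,0,-0.1],[0,0,0]],[1,[0,0,-0.1],[0,0,0]]]'
python3 -m crank '[[1,[0,0,-0.1],[0,0,0]],[1,[0,0,-0.1],[0,0,0]]]'
python3 -m crank '[[1,[0,0,-0.1],[0,0,0]],[1,[0,0,-0.1],[0,0,0]]]'
python3 -m crank '[[1,[0,0,-0.1],[0,0,0]],[1,[0,0,-0.1],[0,0,0]]]'
python3 -m crank '[[1,[0,0,-0.1],[0,0,0]],[1,[0,0,-0.1],[0,0,0]]]'
} | grep -E 'tool_pos|force: \[' | paste - -
```

```text
tool_pos: [0.5402, -0.0449, 0.2967]	force: [-2.3, -3.3, -5.6]
tool_pos: [0.5401, -0.0449, 0.3007]	force: [-3.8, -3.2, -6.1]
tool_pos: [0.5401, -0.0449, 0.3019]	force: [-5.2, -2.9, -4.9]
tool_pos: [0.5401, -0.0449, 0.3028]	force: [-3.7, -3.0, -5.3]
tool_pos: [0.5402, -0.0449, 0.3037]	force: [-4.8, -3.5, -6.0]
tool_pos: [0.5402, -0.0449, 0.3044]	force: [-3.5, -4.2, -7.6]
tool_pos: [0.5402, -0.0449, 0.3053]	force: [-3.7, -3.6, -8.6]
tool_pos: [0.5402, -0.0449, 0.3063]	force: [-3.2, -4.0, -8.9]
tool_pos: [0.5402, -0.0449, 0.3073]	force: [-3.9, -3.6, -9.2]
tool_pos: [0.5402, -0.0449, 0.3083]	force: [-3.1, -4.0, -10.3]
tool_pos: [0.5402, -0.0449, 0.3093]	force: [-3.5, -3.5, -9.9]
tool_pos: [0.5402, -0.0449, 0.3102]	force: [-3.7, -4.1, -11.7]
tool_pos: [0.5402, -0.0449, 0.3113]	force: [-3.8, -3.8, -11.0]
tool_pos: [0.5402, -0.0449, 0.3125]	force: [-3.7, -3.3, -8.3]
tool_pos: [0.5401, -0.0449, 0.3141]	force: [-5.1, -2.9, -6.3]
tool_pos: [0.5401, -0.0449, 0.3153]	force: [-4.9, -2.7, -5.6]
```

Click 1 came at TCP z ≈ 0.312, about 23 mm up. Continuing.

```bash
{
python3 -m crank '[[1,[0,0,-0.1],[0,0,0]],[1,[0,0,-0.1],[0,0,0]]]'
python3 -m crank '[[1,[0,0,-0.1],[0,0,0]],[1,[0,0,-0.1],[0,0,0]]]'
python3 -m crank '[[1,[0,0,-0.1],[0,0,0]],[1,[0,0,-0.1],[0,0,0]]]'
python3 -m crank '[[1,[0,0,-0.1],[0,0,0]],[1,[0,0,-0.1],[0,0,0]]]'
python3 -m crank '[[1,[0,0,-0.1],[0,0,0]],[1,[0,0,-0.1],[0,0,0]]]'
python3 -m crank '[[1,[0,0,-0.1],[0,0,0]],[1,[0,0,-0.1],[0,0,0]]]'
python3 -m crank '[[1,[0,0,-0.1],[0,0,0]],[1,[0,0,-0.1],[0,0,0]]]'
python3 -m crank '[[1,[0,0,-0.1],[0,0,0]],[1,[0,0,-0.1],[0,0,0]]]'
python3 -m crank '[[1,[0,0,-0.1],[0,0,0]],[1,[0,0,-0.1],[0,0,0]]]'
python3 -m crank '[[1,[0,0,-0.1],[0,0,0]],[1,[0,0,-0.1],[0,0,0]]]'
python3 -m crank '[[1,[0,0,-0.1],[0,0,0]],[1,[0,0,-0.1],[0,0,0]]]'
python3 -m crank '[[1,[0,0,-0.1],[0,0,0]],[1,[0,0,-0.1],[0,0,0]]]'
python3 -m crank '[[1,[0,0,-0.1],[0,0,0]],[1,[0,0,-0.1],[0,0,0]]]'
python3 -m crank '[[1,[0,0,-0.1],[0,0,0]],[1,[0,0,-0.1],[0,0,0]]]'
python3 -m crank '[[1,[0,0,-0.1],[0,0,0]],[1,[0,0,-0.1],[0,0,0]]]'
python3 -m crank '[[1,[0,0,-0.1],[0,0,0]],[1,[0,0,-0.1],[0,0,0]]]'
python3 -m crank '[[1,[0,0,-0.1],[0,0,0]],[1,[0,0,-0.1],[0,0,0]]]'
python3 -m crank '[[1,[0,0,-0.1],[0,0,0]],[1,[0,0,-0.1],[0,0,0]]]'
python3 -m crank '[[1,[0,0,-0.1],[0,0,0]],[1,[0,0,-0.1],[0,0,0]]]'
python3 -m crank '[[1,[0,0,-0.1],[0,0,0]],[1,[0,0,-0.1],[0,0,0]]]'
python3 -m crank '[[1,[0,0,-0.1],[0,0,0]],[1,[0,0,-0.1],[0,0,0]]]'
python3 -m crank '[[1,[0,0,-0.1],[0,0,0]],[1,[0,0,-0.1],[0,0,0]]]'
} | grep -E '^t:|tool_pos|force: \[' | paste - - -
```

```text
t: 8.03	tool_pos: [0.5401, -0.0449, 0.3161]	force: [-4.9, -3.4, -6.6]
t: 8.2	tool_pos: [0.5401, -0.0449, 0.3168]	force: [-4.6, -4.5, -6.9]
t: 8.37	tool_pos: [0.5402, -0.0449, 0.3177]	force: [-4.4, -3.9, -8.4]
t: 8.53	tool_pos: [0.5402, -0.0449, 0.3185]	force: [-3.2, -3.9, -9.5]
t: 8.7	tool_pos: [0.5402, -0.0449, 0.3195]	force: [-3.3, -4.6, -9.4]
t: 8.87	tool_pos: [0.5402, -0.0449, 0.3204]	force: [-3.8, -4.2, -10.1]
t: 9.03	tool_pos: [0.5402, -0.0449, 0.3213]	force: [-2.7, -4.3, -9.6]
t: 9.2	tool_pos: [0.5402, -0.0449, 0.3223]	force: [-2.9, -3.1, -11.4]
t: 9.37	tool_pos: [0.5402, -0.0449, 0.3232]	force: [-4.2, -3.0, -10.6]
t: 9.53	tool_pos: [0.5402, -0.0449, 0.3247]	force: [-4.0, -4.0, -6.8]
t: 9.7	tool_pos: [0.5401, -0.0449, 0.3263]	force: [-4.1, -3.7, -5.5]
t: 9.87	tool_pos: [0.5401, -0.0448, 0.3274]	force: [-5.0, -3.8, -5.5]
t: 10.03	tool_pos: [0.5401, -0.0449, 0.3281]	force: [-4.8, -4.3, -6.6]
t: 10.2	tool_pos: [0.5401, -0.0449, 0.3289]	force: [-4.8, -4.1, -7.8]
t: 10.37	tool_pos: [0.5401, -0.0449, 0.3297]	force: [-4.6, -3.3, -8.9]
t: 10.53	tool_pos: [0.5402, -0.0449, 0.3307]	force: [-4.4, -3.6, -9.5]
t: 10.7	tool_pos: [0.5401, -0.0449, 0.3316]	force: [-3.8, -3.2, -9.1]
t: 10.87	tool_pos: [0.5402, -0.0449, 0.3325]	force: [-3.8, -4.2, -10.3]
t: 11.03	tool_pos: [0.5402, -0.0449, 0.3335]	force: [-3.6, -3.5, -9.5]
t: 11.2	tool_pos: [0.5402, -0.0449, 0.3344]	force: [-3.2, -4.1, -10.4]
t: 11.37	tool_pos: [0.5402, -0.0449, 0.3354]	force: [-3.3, -4.4, -10.2]
t: 11.53	tool_pos: [0.5401, -0.0449, 0.3367]	force: [-4.1, -2.6, -9.1]
```

Clicks 2 and 3 came at about 0.324 and 0.336, so the pitch is about 12 mm and the 4th is due near 0.348.

```bash
{
python3 -m crank '[[1,[0,0,-0.1],[0,0,0]],[1,[0,0,-0.1],[0,0,0]]]'
python3 -m crank '[[1,[0,0,-0.1],[0,0,0]],[1,[0,0,-0.1],[0,0,0]]]'
python3 -m crank '[[1,[0,0,-0.1],[0,0,0]],[1,[0,0,-0.1],[0,0,0]]]'
python3 -m crank '[[1,[0,0,-0.1],[0,0,0]],[1,[0,0,-0.1],[0,0,0]]]'
python3 -m crank '[[1,[0,0,-0.1],[0,0,0]],[1,[0,0,-0.1],[0,0,0]]]'
python3 -m crank '[[1,[0,0,-0.1],[0,0,0]],[1,[0,0,-0.1],[0,0,0]]]'
python3 -m crank '[[1,[0,0,-0.1],[0,0,0]],[1,[0,0,-0.1],[0,0,0]]]'
python3 -m crank '[[1,[0,0,-0.1],[0,0,0]],[1,[0,0,-0.1],[0,0,0]]]'
python3 -m crank '[[1,[0,0,-0.1],[0,0,0]],[1,[0,0,-0.1],[0,0,0]]]'
python3 -m crank '[[1,[0,0,-0.1],[0,0,0]],[1,[0,0,-0.1],[0,0,0]]]'
python3 -m crank '[[1,[0,0,-0.1],[0,0,0]],[1,[0,0,-0.1],[0,0,0]]]'
python3 -m crank '[[1,[0,0,-0.1],[0,0,0]],[1,[0,0,-0.1],[0,0,0]]]'
} | grep -E '^t:|tool_pos|force: \[' | paste - - -
```

```text
t: 11.7	tool_pos: [0.5401, -0.0449, 0.3383]	force: [-4.8, -4.1, -5.8]
t: 11.87	tool_pos: [0.5401, -0.0449, 0.3394]	force: [-4.9, -3.3, -5.3]
t: 12.03	tool_pos: [0.5401, -0.0449, 0.3401]	force: [-4.8, -3.8, -7.1]
t: 12.2	tool_pos: [0.5401, -0.0449, 0.3409]	force: [-4.8, -4.2, -8.2]
t: 12.37	tool_pos: [0.5401, -0.0449, 0.3418]	force: [-3.9, -4.5, -9.2]
t: 12.53	tool_pos: [0.5401, -0.0449, 0.3427]	force: [-3.7, -4.0, -9.3]
t: 12.7	tool_pos: [0.5401, -0.0449, 0.3437]	force: [-4.1, -3.5, -8.6]
t: 12.87	tool_pos: [0.5401, -0.0449, 0.3446]	force: [-4.4, -3.8, -9.9]
t: 13.03	tool_pos: [0.5402, -0.0449, 0.3455]	force: [-3.3, -4.3, -10.2]
t: 13.2	tool_pos: [0.5401, -0.0449, 0.3464]	force: [-4.8, -3.5, -10.2]
t: 13.37	tool_pos: [0.5402, -0.0449, 0.3473]	force: [-2.6, -3.8, -11.6]
t: 13.53	tool_pos: [0.5402, -0.0449, 0.3487]	force: [-4.7, -3.4, -7.5]
```

```bash
{
python3 -m crank '[[1,[0,0,-0.1],[0,0,0]],[1,[0,0,-0.1],[0,0,0]],[1,[0,0,-0.1],[0,0,0]],[1,[0,0,-0.1],[0,0,0]]]'
python3 -m crank '[[1,[0,0,0.05],[0,0,0]],[1,[0,0,0.05],[0,0,0]]]'
python3 -m crank '[[1,[0,0,0.05],[0,0,0]],[1,[0,0,0.05],[0,0,0]]]'
python3 -m crank '[[1,[0,0,0.05],[0,0,0]],[1,[0,0,0.05],[0,0,0]]]'
python3 -m crank '[[1,[0,0,0.05],[0,0,0]],[1,[0,0,0.05],[0,0,0]]]'
python3 -m crank '[[1,[0,0,0.05],[0,0,0]],[1,[0,0,0.05],[0,0,0]]]'
python3 -m crank '[[1,[0,0,0.05],[0,0,0]],[1,[0,0,0.05],[0,0,0]]]'
} | grep -E '^t:|tool_pos|force: \[' | paste - - -
```

```text
t: 13.87	tool_pos: [0.5401, -0.0449, 0.3503]	force: [-4.5, -3.8, -5.5]
t: 14.03	tool_pos: [0.5401, -0.0448, 0.35]	force: [-4.6, -3.1, -5.2]
t: 14.2	tool_pos: [0.5401, -0.0448, 0.3495]	force: [-4.5, -4.1, -4.8]
t: 14.37	tool_pos: [0.5401, -0.0448, 0.3492]	force: [-5.1, -2.8, -3.9]
t: 14.53	tool_pos: [0.54, -0.0448, 0.3491]	force: [-5.9, -4.0, -0.7]
t: 14.7	tool_pos: [0.54, -0.0448, 0.3491]	force: [-6.5, -3.2, 0.0]
t: 14.87	tool_pos: [0.5399, -0.0448, 0.349]	force: [-6.5, -3.1, 2.2]
```

```bash
{
python3 -m crank '[[1,[0,0,0.05],[0,0,0]],[1,[0,0,0.05],[0,0,0]]]'
python3 -m crank '[[1,[0,0,0.05],[0,0,0]],[1,[0,0,0.05],[0,0,0]]]'
python3 -m crank '[[1,[0,0,0],[0,0,0]],[1,[0,0,0],[0,0,0]],[1,[0,0,0],[0,0,0]],[1,[0,0,0],[0,0,0]]]'
} | grep -E '^t:|tool_pos|force: \[' | paste - - -
```

```text
t: 15.03	tool_pos: [0.5399, -0.0448, 0.3489]	force: [-7.8, -3.2, 4.6]
t: 15.2	tool_pos: [0.5399, -0.0448, 0.3488]	force: [-7.6, -3.5, 6.6]
t: 15.53	tool_pos: [0.5399, -0.0448, 0.3488]	force: [-6.9, -3.2, 6.7]
```

```bash
python3 - <<'E'
from rig import imaging
from h import *
d=imaging.capture('scene'); np.savez('s1.npz',**d)
W0=cloud(np.load('scene0.npz'));W1=cloud(d)
cv2.imwrite('pics/s1.png',cv2.resize(d['color'][150:260,290:360],None,fx=5,fy=5,interpolation=cv2.INTER_CUBIC))
a=np.radians(12.9);R=np.array([[np.cos(a),-np.sin(a)],[np.sin(a),np.cos(a)]])
for W in(W0,W1):
    P=(W[...,:2]-[.5402,-.0445])@R; z=W[...,2]
    for y0 in(-.05,-.08,-.11,-.14,-.17):
        m=(abs(P[...,1]-y0)<.006)&(abs(P[...,0])<.02)&(z>.06)&(z<.25); print(y0,m.sum(),np.median(z[m]).round(4) if m.any() else 0,end=' | ')
    print()
E
```

```text
-0.05 46 0.1145 | -0.08 43 0.1086 | -0.11 44 0.1045 | -0.14 43 0.0997 | -0.17 42 0.0957 | 
-0.05 55 0.1727 | -0.08 38 0.1587 | -0.11 34 0.1437 | -0.14 39 0.1304 | -0.17 36 0.1159 |
```

View pics/s1.png

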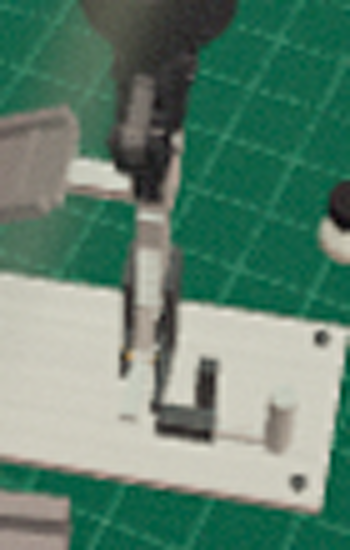

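The picture shows the head held between the fingers with the ramp end raised. The pawl is at about (165,380) and the knob at (282,420). The column stopped at about the height where it clicked, so I'll lift 1 mm further, still short of the next tooth, to make sure the pawl is in. Then I'll lower it again.

```bash
{
python3 -m crank '[[1,[0,0,-0.1],[0,0,0]],[1,[0,0,-0.2],[0,0,0]],[1,[0,0,-0.3],[0,0,0]],[1,[0,0,-0.3],[0,0,0]]]'
python3 -m crank '[[1,[0,0,-0.1],[0,0,0]],[1,[0,0,-0.1],[0,0,0]],[1,[0,0,-0.1],[0,0,0]]]'
python3 -m crank '[[1,[0,0,-0.1],[0,0,0]],[1,[0,0,-0.1],[0,0,0]],[1,[0,0,-0.1],[0,0,0]]]'
python3 -m crank '[[1,[0,0,-0.05],[0,0,0]],[1,[0,0,-0.05],[0,0,0]],[1,[0,0,-0.05],[0,0,0]]]'
} | grep -E '^t:|tool_pos|force: \[' | paste - - -
```

```text
t: 15.92	tool_pos: [0.54, -0.0448, 0.3498]	force: [-5.2, -3.7, -4.2]
t: 16.17	tool_pos: [0.5401, -0.0448, 0.3506]	force: [-5.1, -3.6, -4.0]
t: 16.42	tool_pos: [0.5401, -0.0449, 0.3515]	force: [-5.2, -3.0, -5.4]
t: 16.67	tool_pos: [0.5401, -0.0449, 0.3518]	force: [-4.2, -4.3, -6.1]
```

Now back down.

```bash
{
python3 -m crank '[[1,[0,0,0.05],[0,0,0]],[1,[0,0,0.1],[0,0,0]],[1,[0,0,0.1],[0,0,0]]]'
python3 -m crank '[[1,[0,0,0.05],[0,0,0]],[1,[0,0,0.1],[0,0,0]],[1,[0,0,0.1],[0,0,0]]]'
python3 -m crank '[[1,[0,0,0.05],[0,0,0]],[1,[0,0,0.05],[0,0,0]]]'
python3 -m crank '[[1,[0,0,0.05],[0,0,0]],[1,[0,0,0.05],[0,0,0]]]'
python3 -m crank '[[1,[0,0,0.05],[0,0,0]],[1,[0,0,0.05],[0,0,0]]]'
python3 -m crank '[[1,[0,0,0.05],[0,0,0]],[1,[0,0,0.05],[0,0,0]]]'
python3 -m crank '[[1,[0,0,0.05],[0,0,0]],[1,[0,0,0.05],[0,0,0]]]'
} | grep -E '^t:|tool_pos|force: \[' | paste - - -
```

```text
t: 16.92	tool_pos: [0.5401, -0.0449, 0.351]	force: [-4.3, -2.9, -5.6]
t: 17.17	tool_pos: [0.5401, -0.0448, 0.35]	force: [-5.7, -3.8, -4.9]
t: 17.33	tool_pos: [0.5401, -0.0448, 0.3495]	force: [-5.1, -3.2, -5.5]
t: 17.5	tool_pos: [0.54, -0.0448, 0.3492]	force: [-5.1, -3.2, -4.4]
t: 17.67	tool_pos: [0.54, -0.0448, 0.3492]	force: [-4.9, -3.2, -2.3]
t: 17.83	tool_pos: [0.54, -0.0448, 0.3491]	force: [-6.9, -3.0, 0.9]
t: 18.0	tool_pos: [0.5399, -0.0448, 0.349]	force: [-7.2, -4.1, 2.9]
```

The stall height repeats at 0.349, so the pawl is carrying the column. Releasing.

```bash
python3 -m crank '[[1,[0,0,-0.05],[0,0,0]],[1,[0,0,-0.05],[0,0,0]]]' 20
python3 -m crank '[[0.6,[0,0,0],[0,0,0]],[0.4,[0,0,0],[0,0,0]],[0.2,[0,0,0],[0,0,0]],[0,[0,0,0],[0,0,0]],[0,[0,0,0],[0,0,0]]]'
python3 -m crank '[[-0.2,[0,0,-1],[0,0,0]],[-0.2,[0,0,-3],[0,0,0]],[-0.2,[0,0,-5],[0,0,0]],[-0.2,[0,0,-7],[0,0,0]],[-0.2,[0,0,-7],[0,0,0]]]'
python3 - <<'E'
from rig import imaging
from h import *
d=imaging.capture('scene'); np.savez('s2.npz',**d)
W1=cloud(d)
a=np.radians(12.9);R=np.array([[np.cos(a),-np.sin(a)],[np.sin(a),np.cos(a)]])
for W in (cloud(np.load('s1.npz')),W1):
    P=(W[...,:2]-[.5402,-.0445])@R; z=W[...,2]
    for y0 in(-.05,-.08,-.11,-.14,-.17):
        m=(abs(P[...,1]-y0)<.006)&(abs(P[...,0])<.02)&(z>.06)&(z<.25); print(y0,np.median(z[m]).round(4),end=' | ')
    m=(abs(P[...,1])<.01)&(abs(P[...,0])<.01)&(z>.14)&(z<.225);print('head',m.sum(),np.sort(z[m])[::8].round(3))
P=(W1[...,:2]-[.5402,-.0445])@R; z=W1[...,2]
m=(z>.03)&(z<.1)&(abs(P[...,0]-.06)<.015)&(abs(P[...,1]-.085)<.02);print('knob',m.sum(),P[m].mean(0),P[m].min(0),P[m].max(0),z[m].max())
cv2.imwrite('pics/s2.png',cv2.resize(d['color'][130:260,270:370],None,fx=4.5,fy=4.5,interpolation=cv2.INTER_CUBIC))
E
```

```text
t: 18.17
tool_pos: [0.54, -0.0448, 0.3491]
tool_rot: [180.0, 0.0, 102.9]
force: [-5.7, -4.2, -0.1]
gripper_width: 0.023
grip_force: 61.2
t: 18.58
tool_pos: [0.5417, -0.0445, 0.3488]
tool_rot: [179.7, 0.0, 102.9]
force: [0.4, 0.3, -0.2]
gripper_width: 0.043
grip_force: 0.0
t: 19.0
tool_pos: [0.5419, -0.0448, 0.4225]
tool_rot: [179.4, 0.2, 102.9]
force: [0.4, -0.0, 0.7]
gripper_width: 0.0516
grip_force: 0.0
-0.05 0.1727 | -0.08 0.1587 | -0.11 0.1437 | -0.14 0.1304 | -0.17 0.1159 | head 28 [0.141 0.146 0.147 0.154]
-0.05 0.1728 | -0.08 0.1588 | -0.11 0.144 | -0.14 0.1297 | -0.17 0.1164 | head 67 [0.142 0.145 0.148 0.153 0.204 0.207 0.208 0.209 0.211]
knob 87 [0.06319227 0.08384766] [0.05295529 0.06692475] [0.06862273 0.09319771] 0.08242741082225657
```

View pics/s2.png

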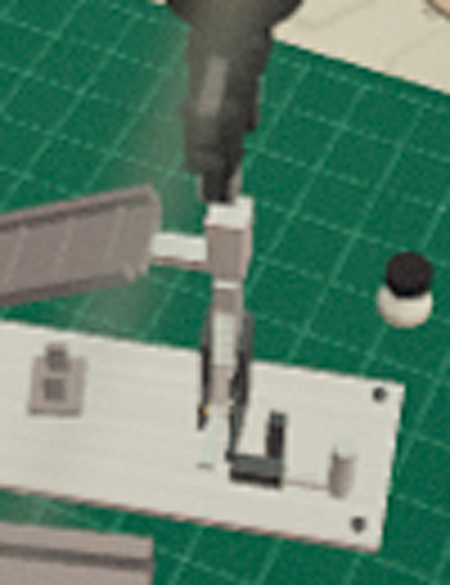

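The column stayed put after release: head top at about (230,213) px, z ≈ 0.21, and the ramp is unchanged. The knob is at (343,455), at stand coordinates of roughly (60, 84-88) mm. Next I'll push it with shut fingers from its +y side.

```bash
python3 -m crank '[[1,[3.5,1.5,0],[0,0,0]],[1,[7,3,0],[0,0,0]],[1,[10.5,4.5,0],[0,0,0]],[1,[13.1,5.8,0],[0,0,0]],[1,[13.1,5.8,0],[0,0,0]]]'
python3 -m crank '[[1,[0,0,3.5],[0,0,0]],[1,[0,0,7],[0,0,0]],[1,[0,0,10],[0,0,0]],[1,[0,0,12],[0,0,0]],[1,[0,0,12],[0,0,0]]]'
python3 -m crank '[[1,[0,0,2],[0,0,0]],[1,[0,0,4],[0,0,0]],[1,[0,0,6],[0,0,0]],[1,[0,0,7.4],[0,0,0]],[1,[0,0,7.4],[0,0,0]]]'
python3 -m crank '[[1,[0,0,0],[0,0,0]],[1,[0,0,0],[0,0,0]],[1,[0,0,0],[0,0,0]]]'
python3 - <<'E'
from rig import imaging
from h import *
d=imaging.capture('scene');e=imaging.capture('top')['color'][165:255,270:370]
cv2.imwrite('pics/s3.png',cv2.hconcat([cv2.resize(d['color'][130:260,290:390],(400,520)),cv2.resize(e,(400,520))]))
E
```

```text
t: 19.47
tool_pos: [0.5684, 0.1005, 0.4163]
tool_rot: [179.9, -0.2, 103.2]
force: [0.5, -0.1, 0.2]
gripper_width: 0.0002
grip_force: 0.0
t: 19.88
tool_pos: [0.5656, 0.0954, 0.2919]
tool_rot: [-179.4, -0.1, 102.9]
force: [-0.8, -0.3, -0.5]
gripper_width: 0.0002
grip_force: 0.0
t: 20.3
tool_pos: [0.567, 0.0954, 0.2214]
tool_rot: [-179.8, -0.0, 102.9]
force: [-1.1, 0.4, -0.6]
gripper_width: -0.0002
grip_force: 0.0
t: 20.55
tool_pos: [0.5686, 0.0958, 0.2249]
tool_rot: [179.8, 0.0, 102.9]
force: [0.5, -0.1, 0.3]
gripper_width: -0.0
grip_force: 0.0
```

View pics/s3.png

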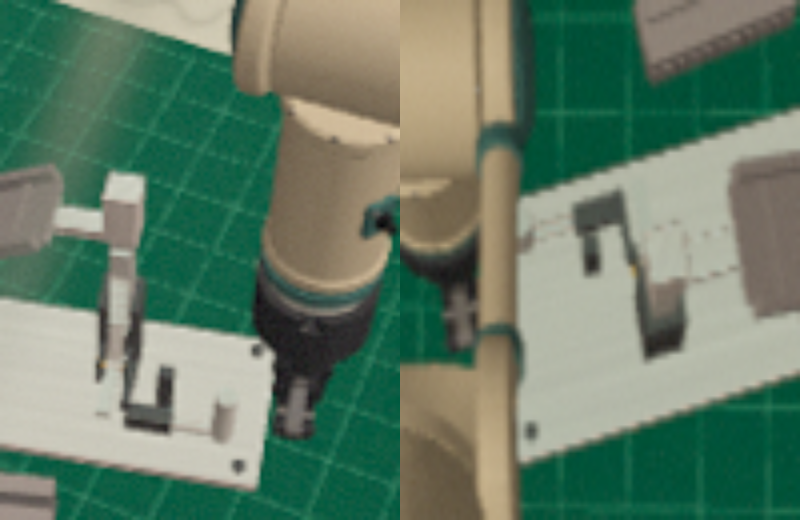

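The fingers stand beside the knob's +y side, with the knob at (223,415) in the left half. Now pushing toward -y.

```bash
{
python3 -m crank '[[1,[-0.5,0,0],[0,0,0]],[1,[-1,0,0],[0,0,0]],[1,[-1.5,0,0],[0,0,0]],[1,[-2,0,0],[0,0,0]]]'
python3 -m crank '[[1,[-0.2,0,0],[0,0,0]],[1,[-0.4,0,0],[0,0,0]],[1,[-0.4,0,0],[0,0,0]]]'
python3 -m crank '[[1,[-0.2,0,0],[0,0,0]],[1,[-0.4,0,0],[0,0,0]],[1,[-0.4,0,0],[0,0,0]]]'
python3 -m crank '[[1,[-0.2,0,0],[0,0,0]],[1,[-0.4,0,0],[0,0,0]],[1,[-0.4,0,0],[0,0,0]]]'
python3 -m crank '[[1,[-0.2,0,0],[0,0,0]],[1,[-0.4,0,0],[0,0,0]],[1,[-0.4,0,0],[0,0,0]]]'
} | grep -E '^t:|tool_pos|force: \[' | paste - - -
```

```text
t: 20.98	tool_pos: [0.5724, 0.0756, 0.2233]	force: [0.3, -0.1, -0.3]
t: 21.23	tool_pos: [0.5732, 0.0719, 0.2231]	force: [0.5, -0.8, 0.6]
t: 21.48	tool_pos: [0.574, 0.0684, 0.2232]	force: [-1.0, 0.6, -1.5]
t: 21.73	tool_pos: [0.5749, 0.0647, 0.2231]	force: [0.2, 2.2, 0.5]
t: 21.98	tool_pos: [0.5758, 0.0605, 0.2232]	force: [-0.8, 2.3, -0.3]
```

```bash
{
python3 -m crank '[[1,[-0.2,0,0],[0,0,0]],[1,[-0.4,0,0],[0,0,0]],[1,[-0.4,0,0],[0,0,0]]]'
python3 -m crank '[[1,[-0.2,0,0],[0,0,0]],[1,[-0.4,0,0],[0,0,0]],[1,[-0.4,0,0],[0,0,0]]]'
python3 -m crank '[[1,[-0.1,0,0],[0,0,0]],[1,[-0.2,0,0],[0,0,0]],[1,[-0.2,0,0],[0,0,0]]]'
python3 -m crank '[[1,[-0.1,0,0],[0,0,0]],[1,[-0.2,0,0],[0,0,0]],[1,[-0.2,0,0],[0,0,0]]]'
python3 -m crank '[[1,[-0.1,0,0],[0,0,0]],[1,[-0.1,0,0],[0,0,0]]]'
python3 -m crank '[[1,[-0.1,0,0],[0,0,0]],[1,[-0.1,0,0],[0,0,0]]]'
} | grep -E '^t:|tool_pos|force: \[' | paste - - -
```

```text
t: 22.23	tool_pos: [0.5767, 0.0564, 0.2232]	force: [0.3, 1.6, -0.0]
t: 22.48	tool_pos: [0.5776, 0.0525, 0.2232]	force: [0.9, 1.3, -0.8]
t: 22.73	tool_pos: [0.578, 0.0508, 0.2232]	force: [-0.6, 3.0, -0.5]
t: 22.98	tool_pos: [0.5783, 0.0498, 0.2232]	force: [-0.1, 6.1, 0.1]
t: 23.15	tool_pos: [0.5784, 0.0495, 0.2232]	force: [-0.7, 9.1, 0.5]
t: 23.32	tool_pos: [0.5785, 0.0492, 0.2233]	force: [-0.4, 11.3, 1.2]
```

The stop is felt, at 11 N and stalled. I'll add a little more to be sure, then back off, lift clear and look.

```bash
{
python3 -m crank '[[1,[-0.1,0,0],[0,0,0]],[1,[-0.2,0,0],[0,0,0]],[1,[-0.2,0,0],[0,0,0]],[1,[-0.2,0,0],[0,0,0]]]'
python3 -m crank '[[1,[0.5,0,0],[0,0,0]],[1,[1.5,0,0],[0,0,0]],[1,[3,0,0],[0,0,0]],[1,[4,0,0],[0,0,0]],[1,[4,0,0],[0,0,0]]]'
python3 -m crank '[[1,[0,0,-3],[0,0,0]],[1,[0,0,-6],[0,0,0]],[1,[0,0,-9],[0,0,0]],[1,[0,0,-12],[0,0,0]],[1,[0,0,-15],[0,0,0]]]'
python3 -m crank '[[1,[4,0,-2],[0,0,0]],[1,[8,0,-4],[0,0,0]],[1,[12,0,-4],[0,0,0]],[1,[15,0,-4],[0,0,0]],[1,[15,0,-4],[0,0,0]]]'
python3 -m crank '[[1,[0,0,0],[0,0,0]],[1,[0,0,0],[0,0,0]],[1,[0,0,0],[0,0,0]]]'
} | grep -E '^t:|tool_pos|force: \[' | paste - - -
python3 - <<'E'
from rig import imaging
from h import *
a=np.radians(12.9);R=np.array([[np.cos(a),-np.sin(a)],[np.sin(a),np.cos(a)]])
for n in('scene','top'):
    d=imaging.capture(n)
    if n=='scene': cv2.imwrite('pics/s4.png',cv2.resize(d['color'][130:260,270:370],None,fx=4.5,fy=4.5,interpolation=cv2.INTER_CUBIC))
    for W,k in((cloud(np.load(n+'0.npz')),'before'),(cloud(d),'after')):
        P=(W[...,:2]-[.5402,-.0445])@R; z=W[...,2]
        m=(z>.05)&(z<.1)&(abs(P[...,0]-.06)<.015)&(abs(P[...,1]-.075)<.035);print(n,k,'knob',m.sum(),P[m].mean(0),z[m].max() if m.any() else 0)
        m=(abs(P[...,1])<.01)&(abs(P[...,0])<.01)&(z>.14)&(z<.25);print('  head z',np.percentile(z[m],[50,80,95]).round(4))
E
```

```text
t: 23.65	tool_pos: [0.5786, 0.0486, 0.2233]	force: [-2.0, 15.7, 2.6]
t: 24.07	tool_pos: [0.5699, 0.0854, 0.2232]	force: [0.2, -0.1, 0.2]
t: 24.48	tool_pos: [0.5704, 0.0835, 0.3747]	force: [0.3, -1.3, 0.7]
t: 24.9	tool_pos: [0.5356, 0.2349, 0.4141]	force: [-0.3, -0.4, 0.2]
t: 25.15	tool_pos: [0.5374, 0.2291, 0.4129]	force: [-0.5, -0.5, -0.6]
scene before knob 60 [0.06151997 0.08207836] 0.08052212033841201
  head z [0.1482 0.1492 0.1497]
scene after knob 55 [0.06241542 0.06585447] 0.08082837081014453
  head z [0.2068 0.2088 0.2097]
top before knob 36 [0.05791278 0.08376671] 0.0848548729786525
  head z [0.1489 0.1508 0.1528]
top after knob 34 [0.05781451 0.06512064] 0.08531617707274437
  head z [0.2094 0.2113 0.2129]
```

View pics/s4.png

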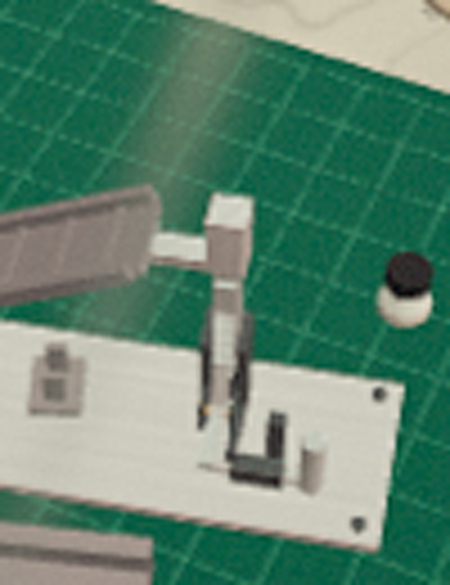

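The knob has moved in to (313,463) px, stand y ≈ 66 mm, which is home. The head is still 60 mm up and nothing else has moved.

```bash
python3 -c "
from rig import sign_off;print(sign_off())"
```

```text
the job is handed in; nothing more can be done
None
```

The column is on its fourth click, about 60 mm up, let down gently on to the pawl and released; the lock bolt is fully home against its stop, and the job is handed in (robot clock about 25 s of the 69 s allowed).

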